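Square a test unit into the corner of the locating rail

TASK

Push the large metal test unit along the bench into the inside corner formed by the steel rail and its end stop, so that its long side sits flush against the rail and its end touches the stop. Only push it with the fingers: it must stay flat on the bench, not be picked up. Leave the solder spool, the multimeter and the small metal box where they are.

Things in the scene. Friction and masses are not known exactly. Their poses are not given: they have to be found in the camera images.
- unit: The large test unit: a loose box of plain grey metal, 95 mm along its x, 120 mm along its y (the long side), 40 mm high, 0.3 to 0.65 kg, with a black display window on its flat top. Origin at the centre of its underside. It starts up to 20 degrees askew, clear of the rail on the robot's side, and slides under a push of up to about 8 N (more while it rubs on rail or stop).
- rail: The locating rail: a fixed dark steel bar lying on the bench, 400 mm long along its y, 16 mm thick, 25 mm high. Origin at bench height in the middle of the front face (the face towards the robot); its x points away from the robot, square to that face: the bar fills x 0 to 16 mm, the unit belongs at negative x. It lies crosswise to the robot within 12 degrees.
- stop: The end stop: a fixed dark steel block, 60 mm along its x, 20 mm along its y, 30 mm high, standing against the front face of the rail and square to it (same axes as the rail), at its left or right end by chance, 165 to 185 mm from its middle. Origin at the centre of its underside. The unit belongs on the side of it towards the rail's middle.
- spool: Bystander: a loose grey spool of solder standing on end, 44 mm diameter, 45 mm high, in front of the rail near its other end, away from the stop, 165 to 185 mm from the rail's middle, centre 30 mm in front of the rail. Origin at the centre of its underside. Leave alone.
- meter: Bystander: a loose yellow multimeter lying on its back, 150 mm along its x, 75 mm along its y, 42 mm high, at one side of the work. Origin at the centre of its underside. Leave alone.
- housing: Bystander: a loose small box of the same grey metal, 64 mm along its x, 50 mm along its y, 30 mm high, at the other side of the work. Origin at the centre of its underside. Leave alone.
Things that resemble listed ones, but are neither listed nor needed, are in the scene too. Leave any blue, orange or purple look-alike of the unit alone.

How it is judged:
By the outcome, as a careful person would: the job done as asked, in the order asked, and still so for the second after the job is handed in, with the robot touching nothing.
It also fails if it takes over 64 s, if anything falls off the work surface, if the arm or the gripper's body presses on something with over 40 N, if the wrist force passes 120 N, or if a joint passes its speed limit or range.

ROBOT

A 6-joint arm with a two-finger parallel gripper is mounted at the origin on the work surface. World frame = base frame: x ahead of the robot, y to its left, z up, the work surface at z = 0. Lengths are in m, angles in rad, forces in N, time in s.
With the tool pointing down it reaches from about 0.275 to 0.725 m from the base axis. Payload 15.9 kg.
Tool frame: the origin (TCP) lies midway between the tips of the shut fingers; the grasp point (between the pads) lies 19 mm behind it; z points along the fingers, y is the line along which they close (so a half turn about z gives the same grasp; the last joint's range is limited). The gripper opens to 85 mm and grips with 20 to 120 N. Pads are 22 mm wide; open, the fingers measure 114 mm over their backs; the gripper's body (76 mm by 85 mm) begins 54 mm behind the grasp point. The pads swing forward as they close: fully open they stand 13 mm farther back than shut.
Start: joints at [1.331, 0.213, -0.034, 1.323, 0, 1.571], TCP at [0.119, 0.486, 0.231] pointing down, gripper open.
Joint ranges: [-2.98, 2.98], [-0.74, 1.72], [-1.14, 1.35], [-2.1, 2.04], [-1.57, 1.44], [-3.14, 3.14]. Speed limits (rad/s): [1.89, 1.89, 2.39, 2.57, 3.14, 3.14].

INTERFACE

Orientations are given as a unit quaternion [x, y, z, w].
In Python, from station import manip gives the robot as it stands. The module is installed in compiled form; this text tells all that it offers.
- The arm moves only by the shell command python3 -m jog 'ROWS' [OPENING]. ROWS is JSON, a list of rows, each a list of 6 numbers: the shift along the tool's x, y, z in cm, then the turn, a rotation vector about the tool's x, y, z in degrees. A call has exactly 5 rows; each row shifts and turns the commanded pose from where the row before left it, along the tool's axes as they then stand; what a row does not reach is not made up. A row lasts 1/10 s, in which the tool goes at most 50 mm and 8.59 degrees, less where a joint would pass 70% of its speed; a pose out of reach is approached as far as the arm can. A call with a gripper value outside its range is refused whole. OPENING is the finger opening in cm, from 0 to 8.54, set as the call begins (- or left out, the last holds). The fingers move at their own pace and stop on an object; the grip force is fixed at half the most. Time passes only in rows, so rows that do not move let the fingers close, or fill a call up. It gives the time, the measured TCP pose, the force, the opening and the grip force at its end, in the units of the state.
- manip.get_state(): the state, without advancing time (a new reading comes with each control period).
- manip.grab_frame(name): name is "side" or "top"; returns a dict with "color" (480x640x3 uint8, blue, green, red), "depth" (480x640 float32, m along the optical axis (not along the pixel's ray), 0 where there is no reading), "fx", "fy", "cx", "cy" (pixels), "camera_from_world" (4x4, takes a point from world to camera coordinates). Camera axes: x right, y down, z forward; pixel columns grow to the right and rows downward; lengths in m; the calibration is good to about 2 mm. A picture is of the moment at which its call begins.
- manip.hand_in(): hands the job in; it is judged then, once.
The state is a dict: "time_s": time; "joint_positions": joint angles; "joint_velocities": joint speeds; "joint_torque": joint torques, N m; "position": TCP position; "eef_rot": TCP orientation; "ft_force": force on the tool from outside, world axes, zero at the start; "moment": the same for the moment, N m; "opening": finger opening in m; "finger_force": force on a finger pad.
Only numpy, scipy, OpenCV 4.12 (cv2) and the standard library are available. Lean on these libraries where they do the work, as an engineer would, in place of code of your own. Each camera call takes 0.05 s, during which the arm holds its last target. There are 200 camera calls.

## Working session

There is one attempt and no reset: what is moved stays moved. The work goes in short steps, Python scripts to look and compute and a shell command to move; the robot and the scene stay as the last step left them, time stands still between calls to the robot, and variables do not carry over. Pictures are saved under pics/ and viewed, at most 10 in all, crops included, and the job is handed in when it is done.

```bash
mkdir -p pics; cat > h.py <<'E'
import numpy as np, cv2
from station import manip
def grab(n):
    f=manip.grab_frame(n); np.savez(f'/tmp/{n}.npz',**f); return f
def world(f):
    v,u=np.mgrid[:480,:640]; d=f['depth']
    p=np.stack([(u-f['cx'])/f['fx']*d,(v-f['cy'])/f['fy']*d,d,np.ones_like(d)],-1)
    w=(p@np.linalg.inv(f['camera_from_world']).T)[...,:3]; w[d==0]=np.nan; return w
E
python3 - <<'E'
from h import *
for n in('top','side'):
    f=grab(n); cv2.imwrite(f'pics/{n}0.png',f['color']); print(n,np.linalg.inv(f['camera_from_world'])[:3].round(3).tolist(),f['fx'])
print(manip.get_state())
E
```

```text
top [[0.026, -0.993, 0.114, 0.477], [-1.0, -0.025, 0.01, -0.013], [-0.007, -0.114, -0.993, 0.861]] 463.7439848343196
side [[0.948, -0.166, 0.271, 0.284], [-0.317, -0.546, 0.776, -0.854], [0.019, -0.821, -0.57, 0.676]] 544.8497310096315
{'time_s': 0.1, 'joint_positions': array([ 1.33099358e+00,  2.13354141e-01, -3.49817892e-02,  1.32352128e+00,
       -2.11043955e-05,  1.57080202e+00]), 'joint_velocities': array([-0.00118265, -0.00015581,  0.00068883,  0.00017229,  0.00127087,
        0.00230841]), 'joint_torque': array([ 2.63850634e-04, -6.87244749e+01,  4.87804949e+01,  1.22367064e-02,
       -7.65223217e-05, -4.23794333e-06]), 'position': array([0.11868752, 0.48538631, 0.23084785]), 'eef_rot': array([ 1.19617092e-01,  9.92819958e-01, -5.27897881e-04, -5.29707285e-05]), 'ft_force': array([-0.16126218,  0.20065986,  0.26131521]), 'moment': array([-0.02047243,  0.0151494 ,  0.00477349]), 'finger_force': 0.0, 'opening': 0.08527199717116606}
```

View pics/top0.png

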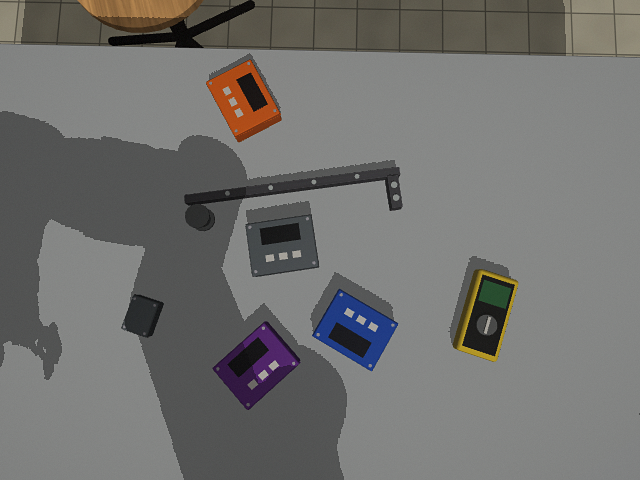

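View pics/side0.png

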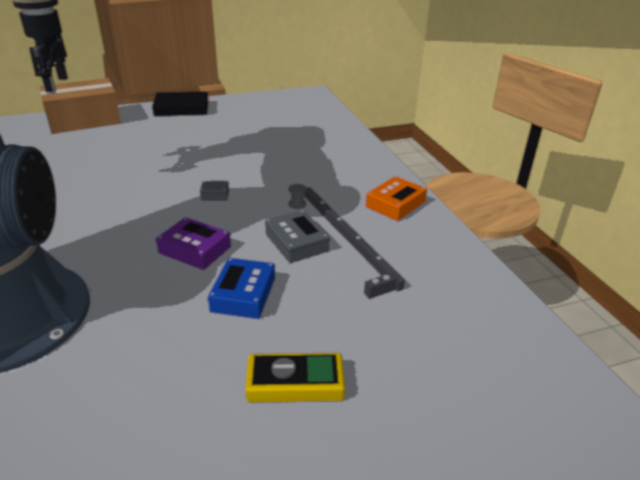

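The top view shows the rail from (187,200) to (398,172), with the stop at its right end (395,190) and the spool at (200,217).

Things that could be taken for the unit:
- grey box (282,245)
- orange (244,98)
- blue (355,330)
- purple (257,365)
- small grey housing (143,315)

I choose the plain grey box with the display at (282,245). Next I check it in a crop and measure.

```bash
cat >> h.py <<'E'
def boxat(f,z0,z1,seed,r=80):
    """min-area rect of the connected blob with z in [z0,z1] at pixel seed"""
    w=world(f); m=((w[...,2]>z0)&(w[...,2]<z1)).astype(np.uint8)
    n,l=cv2.connectedComponents(m,connectivity=4); k=l[seed[1],seed[0]]
    p=w[l==k]
    (c,s,a)=cv2.minAreaRect((p[:,:2]*1000).astype(np.float32))
    return k,len(p),np.round(c,1),np.round(s,1),round(a,2),np.nanmedian(p[:,2]).round(4)
E
python3 - <<'E'
from h import *
f=dict(np.load('/tmp/top.npz'))
for n,s,a,b in [('unit',(282,255),.032,.048),('unitbtn',(265,265),.032,.048),('rail',(330,180),.017,.0275),('railstop',(330,180),.015,.036),('stop',(395,200),.0265,.036),('spool',(200,215),.035,.055),('meter',(470,320),.03,.05),('blue',(355,330),.03,.05),('purple',(257,365),.03,.05),('housing',(143,315),.02,.04)]:
    print(n,*boxat(f,a,b,s))
c=cv2.resize(f['color'][150:290,180:410],None,fx=3,fy=3,interpolation=cv2.INTER_CUBIC); cv2.imwrite('pics/crop0.png',c)
E
```

```text
unit 29 3543 [558.6  64.4] [ 95.4 120.4] 10.12 0.04
unitbtn 29 3543 [558.6  64.4] [ 95.4 120.4] 10.12 0.04
rail 2 1913 [671.5  50.7] [ 19.6 400.2] 8.65 0.0247
railstop 25 2465 [644.7  46.9] [ 76.5 400.1] 8.1 0.0251
stop 50 364 [ 662.9 -137.4] [59.5 20.5] 9.3 0.0304
spool 4 472 [606.1 217.2] [42.5 42.8] 47.35 0.0449
meter 30 3508 [ 445.1 -302.1] [ 74.9 149.2] 73.32 0.0347
blue 31 3793 [413.5 -69.2] [120.6  95.5] 61.13 0.0401
purple 101 3900 [347.4 101.6] [ 95.4 120.5] 43.22 0.0401
housing 509 1081 [426.4 312.7] [51.5 65. ] 73.24 0.0297
```

View pics/crop0.png

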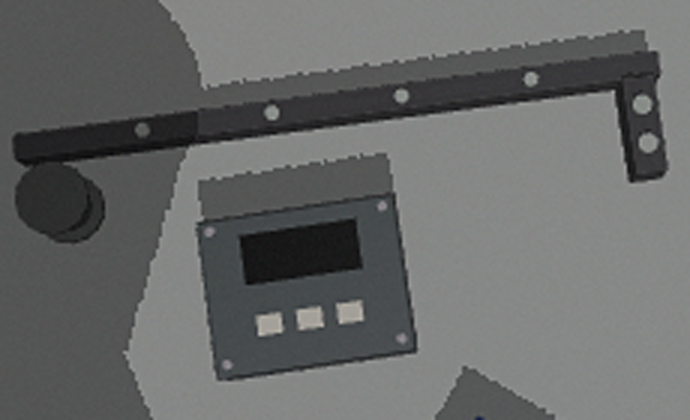

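The crop confirms it: plain grey metal with a black window. Next I fit the rail frame precisely.

```bash
cat >> h.py <<'E'
def railfit(f):
    w=world(f); p=w[(w[...,2]>.0232)&(w[...,2]<.0265)]
    p=p[(abs(p[:,0]+.15*(p[:,1]-.05)-.672)<.02)]
    (c,s,a)=cv2.minAreaRect((p[:,:2]*1000).astype(np.float32))
    vx,vy,x0,y0=cv2.fitLine((p[:,:2]*1000).astype(np.float32),cv2.DIST_HUBER,0,.01,.01).ravel()
    return c,s,a,np.degrees(np.arctan2(-vx,vy)) if vy>0 else np.degrees(np.arctan2(vx,-vy)),(x0,y0)
TH=None
def frame(th):
    t=np.radians(th); return np.array([[np.cos(t),np.sin(t)],[-np.sin(t),np.cos(t)]])
E
python3 - <<'E'
from h import *
f=dict(np.load('/tmp/top.npz'))
c,s,a,th,_=railfit(f);print(c,s,a,th)
R=frame(th); o=np.array(c)-8*R[0]
for n,p in dict(unit=(558.6,64.4),stop=(662.9,-137.4),spool=(606.1,217.2),tcp=(118.7,485.4),blue=(413.5,-69.2),purple=(347.4,101.6),housing=(426.4,312.7)).items(): print(n,(R@(np.array(p)-o)).round(1))
print(R,o)
E
```

```text
(667.5010986328125, 49.56761169433594) (24.753734588623047, 399.1768493652344) 9.031976699829102 9.095678
unit [-97.2  31.9]
stop [ -26.1 -183.9]
spool [-26.1 175.2]
tcp [-465.   517.1]
blue [-261.6  -77.1]
purple [-299.9  102. ]
housing [-188.5  297.9]
[[ 0.98742574  0.15808359]
 [-0.15808359  0.98742574]] [659.60169268  48.30294299]
```

```bash
python3 -m jog '[[0,0,0,0,0,-7.6],[0,0,0,0,0,-7.6],[0,0,0,0,0,-7.6],[-1.9,-3.2,0,0,0,0],[-1.9,-3.2,0,0,0,0]]' 8.5
python3 -m jog '[[-1.9,-3.2,0,0,0,0],[-1.9,-3.2,0,0,0,0],[-1.9,-3.2,0,0,0,0],[-1.9,-3.2,0,0,0,0],[-1.9,-3.2,0,0,0,0]]'
python3 -m jog '[[-1.9,-3.2,0,0,0,0],[-1.9,-3.2,0,0,0,0],[-1.9,-3.2,0,0,0,0],[-1.9,-3.2,0,0,0,0],[-1.9,-3.2,0,0,0,0]]'
python3 -m jog '[[-1.9,-3.2,0,0,0,0],[-1.9,-3.2,0,0,0,0],[-1.9,-3.2,0,0,0,0],[0,0,0,0,0,0],[0,0,0,0,0,0]]'
cat >> h.py <<'E'
O=np.array([663.5,48.9]); RR=frame(9.1)
def tcp():
    s=manip.get_state(); from scipy.spatial.transform import Rotation as Q
    M=Q.from_quat(s['eef_rot']).as_matrix(); p=s['position']*1000
    print('t',s['time_s'],'rail xy',(RR@(p[:2]-O)).round(1),'z',p[2].round(1),'yaw err',np.degrees(np.arctan2(-M[0,1],M[1,1])).round(2)-9.1,'tilt',np.degrees(np.arccos(-M[2,2])).round(2),'F rail',(RR@s['ft_force'][:2]).round(1),s['ft_force'][2].round(1),'op',s['opening'])
E
python3 -c 'from h import *;tcp()'
```

```text
time_s: 0.6
position: [0.1664, 0.4278, 0.2307]
eef_rot: [-0.08, 0.997, -0.0, -0.0]
ft_force: [0.9, 0.4, -0.1]
opening: 0.0851
finger_force: 0.0
time_s: 1.1
position: [0.2859, 0.284, 0.2312]
eef_rot: [-0.079, 0.997, -0.0, -0.0]
ft_force: [1.1, 0.4, -0.1]
opening: 0.085
finger_force: 0.0
time_s: 1.6
position: [0.405, 0.1409, 0.2312]
eef_rot: [-0.079, 0.997, -0.0, -0.0]
ft_force: [1.7, 0.3, -0.3]
opening: 0.0847
finger_force: 0.0
time_s: 2.1
position: [0.4757, 0.056, 0.2308]
eef_rot: [-0.078, 0.997, 0.0, -0.001]
ft_force: [0.8, 0.7, 0.0]
opening: 0.085
finger_force: 0.0
t 2.1 rail xy [-184.3   36.7] z 230.8 yaw err -0.129999999999999 tilt 0.07 F rail [0.9 0.5] 0.0 op 0.0849638510741135
```

```bash
python3 -m jog '[[0,-0.5,4.5,0,0,0],[0,0,4.5,0,0,0],[0,0,4.5,0,0,0],[0,0,4.5,0,0,0],[0,0,3.0,0,0,0]]' >/dev/null
python3 -m jog '[[0,0,1.0,0,0,0],[0,0,0.4,0,0,0],[-0.5,0,0,0,0,0],[-0.5,0,0,0,0,0],[-0.5,0,0,0,0,0]]'
python3 -c 'from h import *;tcp()'
python3 -m jog '[[-0.8,0,0,0,0,0],[-0.8,0,0,0,0,0],[-0.8,0,0,0,0,0],[-0.8,0,0,0,0,0],[-0.8,0,0,0,0,0]]'
python3 - <<'E'
from h import *
tcp(); f=grab('top'); cv2.imwrite('pics/t1.png',f['color'])
E
```

```text
time_s: 3.1
position: [0.493, 0.0542, 0.0086]
eef_rot: [-0.079, 0.997, 0.0, 0.001]
ft_force: [0.0, 0.4, 0.0]
opening: 0.085
finger_force: 0.0
t 3.1 rail xy [-167.5   32.2] z 8.6 yaw err -0.03999999999999915 tilt 0.14 F rail [0.1 0.4] 0.0 op 0.08497709210724746
time_s: 3.6
position: [0.5313, 0.0603, 0.0072]
eef_rot: [-0.079, 0.997, -0.0, -0.0]
ft_force: [-4.5, -0.8, 3.7]
opening: 0.0847
finger_force: 2.5
t 3.6 rail xy [-128.7   32.2] z 7.2 yaw err -0.03999999999999915 tilt 0.03 F rail [-4.6 -0.1] 3.7 op 0.08467293851165787
```

View pics/t1.png

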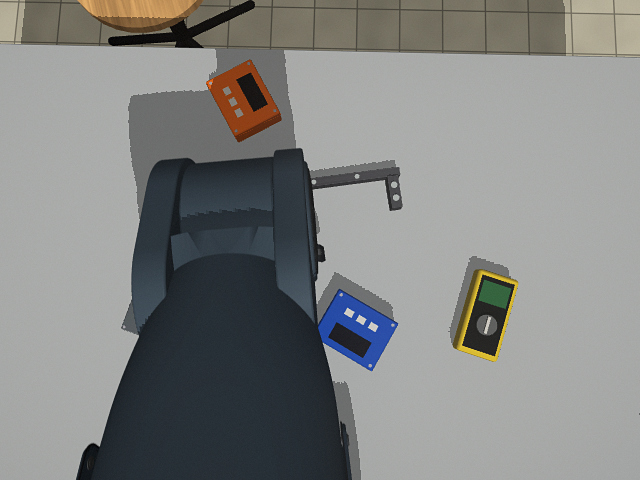

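The arm blocks the top view of the unit, but the force of about 4.6 N fits sliding contact. I keep pushing and use force to detect the rail.

```bash
python3 -m jog '[[-0.5,0,0,0,0,0],[-0.4,0,0,0,0,0],[-0.4,0,0,0,0,0],[-0.3,0,0,0,0,0],[-0.2,0,0,0,0,0]]'
python3 -c 'from h import *;tcp()'
python3 -m jog '[[-0.1,0,0,0,0,0],[-0.1,0,0,0,0,0],[-0.1,0,0,0,0,0],[-0.1,0,0,0,0,0],[-0.1,0,0,0,0,0]]'
python3 -c 'from h import *;tcp()'
```

```text
time_s: 4.15
position: [0.5489, 0.0632, 0.0072]
eef_rot: [-0.079, 0.997, 0.0, -0.0]
ft_force: [-0.8, 0.1, -1.5]
opening: 0.0852
finger_force: 1.2
t 4.15 rail xy [-110.9   32.2] z 7.2 yaw err -0.03999999999999915 tilt 0.0 F rail [-0.8  0.2] -1.5 op 0.08515533188689095
time_s: 4.65
position: [0.5536, 0.0639, 0.0073]
eef_rot: [-0.079, 0.997, -0.0, -0.0]
ft_force: [-1.7, -0.5, -1.8]
opening: 0.0852
finger_force: 1.0
t 4.65 rail xy [-106.1   32.2] z 7.3 yaw err -0.03999999999999915 tilt 0.0 F rail [-1.8 -0.2] -1.8 op 0.08523514810814455
```

```bash
for i in 1 ; do python3 -m jog '[[-0.1,0,0,0,0,0],[-0.1,0,0,0,0,0],[-0.1,0,0,0,0,0],[0,0,0,0,0,0],[0,0,0,0,0,0]]'>/dev/null; done
python3 - <<'E'
from h import *
tcp(); f=grab('side'); cv2.imwrite('pics/s1.png',f['color'][100:400,120:520].repeat(2,0).repeat(2,1))
E
```

```text
t 5.15 rail xy [-105.4   32.2] z 7.2 yaw err -0.049999999999998934 tilt 0.22 F rail [-18.8  -0.5] 13.2 op 0.08524294177600486
```

View pics/s1.png

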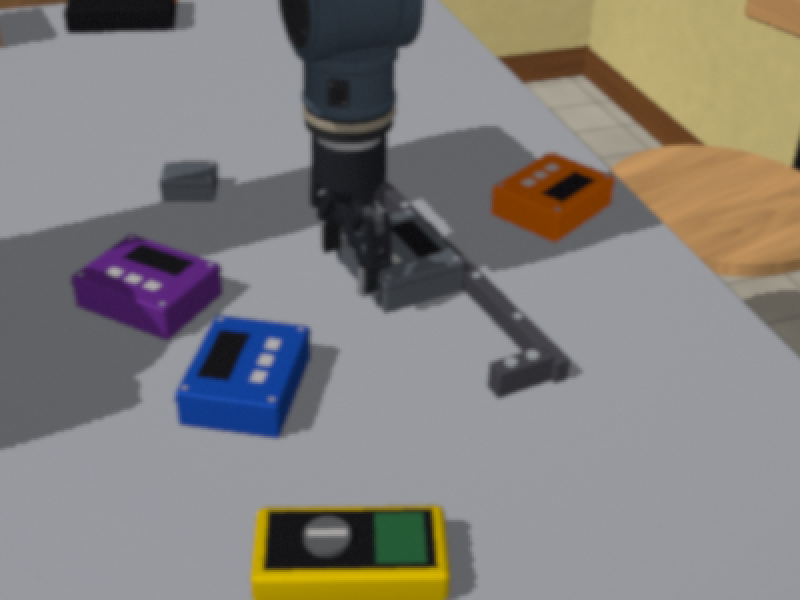

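The crop shows the unit lying along the rail, with the fingers on its near side and the stop at (525,370) in the crop. The force of 18.8 N at the expected x means it is seated. Now I back off and rise.

```bash
python3 -m jog '[[0.5,0,0,0,0,0],[1.5,0,0,0,0,0],[1.0,0,-2.5,0,0,0],[0,0,-4.5,0,0,0],[0,0,-3,0,0,0]]' 5
python3 -c 'from h import *;tcp();print(manip.get_state()["joint_positions"])'
```

```text
time_s: 5.7
position: [0.5276, 0.0597, 0.1101]
eef_rot: [-0.079, 0.997, 0.0, 0.001]
ft_force: [0.7, -0.6, 0.8]
opening: 0.0499
finger_force: 0.0
t 5.7 rail xy [-132.5   32.2] z 110.1 yaw err -0.03999999999999915 tilt 0.15 F rail [ 0.6 -0.7] 0.8 op 0.049856250068120014
[ 1.12679685e-01  3.26709458e-01 -1.95135907e-01  1.04635846e+00
  2.34879189e-05 -4.54350903e-02]
```

```bash
python3 -m jog '[[0,0,0,0,0,8.2],[0,0,0,0,0,8.2],[0,0,0,0,0,8.2],[0,0,0,0,0,8.2],[0,0,0,0,0,8.2]]' 5 >/dev/null
python3 -m jog '[[0,0,0,0,0,8.2],[0,0,0,0,0,8.2],[0,0,0,0,0,8.2],[0,0,0,0,0,8.2],[0,0,0,0,0,8.2]]' >/dev/null
python3 -m jog '[[0,0,0,0,0,8.0],[2.9,2.7,0,0,0,0],[2.9,2.7,0,0,0,0],[2.8,2.6,0,0,0,0],[0,0,0,0,0,0]]' >/dev/null
python3 - <<'E'
from h import *
tcp(); f=grab('side')
cv2.imwrite('pics/s2.png',f['color'][100:400,120:520].repeat(2,0).repeat(2,1))
E
```

```text
t 7.2 rail xy [-50.4 121.3] z 107.1 yaw err -89.88 tilt 0.13 F rail [-0.5 -0.8] -0.1 op 0.04996535597623092
```

View pics/s2.png

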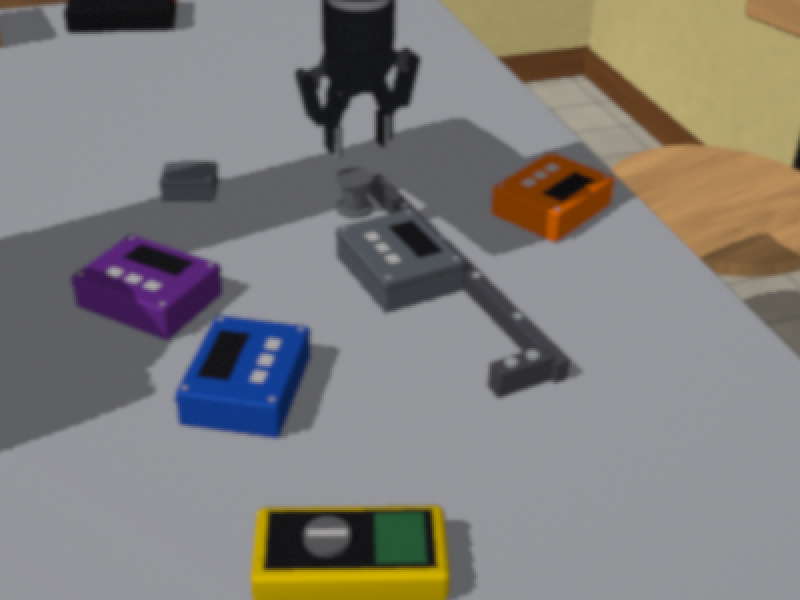

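The crop shows the unit at (400,255) lying against the rail, and the gripper above the gap between it and the spool (355,190). I measure the unit from the side depth before descending.

```bash
cat >> h.py <<'E'
def unit(n,seed):
    f=dict(np.load(f'/tmp/{n}.npz')); k,N,c,s,a,z=boxat(f,.034,.046,seed); print(n,N,'rail',(RR@(c-O)).round(1),s,'ang',a,z)
    k,N,c,s,a,z=boxat(f,.034,.046,seed)
E
python3 -c 'from h import *;unit("side",(322,228))'
```

```text
side 1438 rail [-47.8  28.8] [ 96.5 124.6] ang 9.48 0.0395
```

```bash
python3 -m jog '[[0,-0.2,3.5,0,0,0],[0,0,3.5,0,0,0],[0,0,2,0,0,0],[0,0,0.8,0,0,0],[-0.8,0,0,0,0,0]]'
python3 -m jog '[[-0.8,0,0,0,0,0],[-0.8,0,0,0,0,0],[-0.8,0,0,0,0,0],[-0.8,0,0,0,0,0],[-0.8,0,0,0,0,0]]'
python3 -c 'from h import *;tcp()'
python3 -m jog '[[-0.8,0,0,0,0,0],[-0.8,0,0,0,0,0],[-0.8,0,0,0,0,0],[-0.8,0,0,0,0,0],[-0.8,0,0,0,0,0]]'
python3 - <<'E'
from h import *
tcp(); f=grab('side')
cv2.imwrite('pics/s3.png',f['color'][100:400,120:520].repeat(2,0).repeat(2,1))
E
```

```text
time_s: 7.75
position: [0.5911, 0.1487, 0.009]
eef_rot: [0.649, 0.761, -0.0, -0.0]
ft_force: [-0.8, -0.5, -0.5]
opening: 0.0497
finger_force: 0.0
time_s: 8.25
position: [0.5988, 0.1092, 0.0107]
eef_rot: [0.649, 0.761, 0.001, 0.0]
ft_force: [-1.6, 6.6, 5.3]
opening: 0.0499
finger_force: 3.2
t 8.25 rail xy [-54.3  69.8] z 10.7 yaw err -90.03999999999999 tilt 0.14 F rail [-0.5  6.8] 5.3 op 0.04992882802175508
time_s: 8.75
position: [0.6051, 0.0696, 0.0107]
eef_rot: [0.649, 0.761, 0.001, 0.0]
ft_force: [-1.3, 5.5, 3.9]
opening: 0.05
finger_force: 3.0
t 8.75 rail xy [-54.4  29.7] z 10.7 yaw err -90.03999999999999 tilt 0.13 F rail [-0.4  5.6] 3.9 op 0.050041584255982534
```

View pics/s3.png

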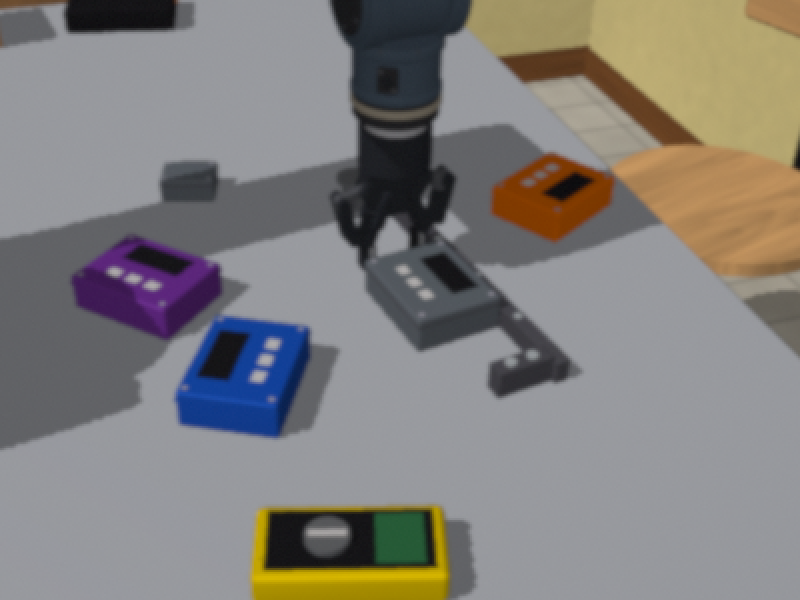

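The unit slides along the rail as intended; it now sits at (430,295) in the crop, with the stop at (525,370). I keep pushing, slower near the stop.

```bash
python3 -m jog '[[-0.8,0,0,0,0,0],[-0.8,0,0,0,0,0],[-0.8,0,0,0,0,0],[-0.8,0,0,0,0,0],[-0.8,0,0,0,0,0]]' >/dev/null
python3 -m jog '[[-0.6,0,0,0,0,0],[-0.5,0,0,0,0,0],[-0.5,0,0,0,0,0],[-0.4,0,0,0,0,0],[-0.3,0,0,0,0,0]]' >/dev/null
python3 -c 'from h import *;tcp()'
python3 -m jog '[[-0.2,0,0,0,0,0],[-0.2,0,0,0,0,0],[-0.1,0,0,0,0,0],[-0.1,0,0,0,0,0],[-0.1,0,0,0,0,0]]' >/dev/null
python3 -c 'from h import *;tcp()'
```

```text
t 9.8 rail xy [-55.2 -33.1] z 9.3 yaw err -90.03999999999999 tilt 0.0 F rail [0.6 5.2] 3.2 op 0.05012474734146374
t 10.3 rail xy [-55.2 -39.7] z 9.3 yaw err -90.03 tilt 0.01 F rail [-1.1  4.3] 4.1 op 0.049821150795971776
```

```bash
python3 -m jog '[[-0.1,0,0,0,0,0],[-0.1,0,0,0,0,0],[-0.1,0,0,0,0,0],[-0.1,0,0,0,0,0],[0,0,0,0,0,0]]' >/dev/null
python3 - <<'E'
from h import *
tcp(); f=grab('side'); unit('side',(345,250))
E
```

```text
t 10.8 rail xy [-55.2 -43.5] z 9.3 yaw err -90.03 tilt 0.05 F rail [-0.3  8. ] 4.4 op 0.04995935054153693
side 1987 rail [ -48.1 -104.5] [ 97.5 145.5] ang 8.9 0.0395
```

```bash
python3 -m jog '[[-0.1,0,0,0,0,0],[-0.1,0,0,0,0,0],[0,0,0,0,0,0],[0,0,0,0,0,0],[0,0,0,0,0,0]]' >/dev/null
python3 -c 'from h import *;tcp()'
```

```text
t 11.35 rail xy [-55.2 -43.6] z 9.3 yaw err -89.96 tilt 0.23 F rail [-0.1 21.5] 6.6 op 0.049740466029682795
```

At 21.5 N it is seated against the stop. Now I retreat along the rail, rise, and measure.

```bash
python3 -m jog '[[0.5,0,0,0,0,0],[1.5,0,0,0,0,0],[1,0,-2,0,0,0],[0,0,-4.5,0,0,0],[0,0,-4.5,0,0,0]]' >/dev/null
python3 -m jog '[[3,-4,0,0,0,0],[3,-4,0,0,0,0],[3,-4,0,0,0,0],[3,-4,0,0,0,0],[0,0,0,0,0,0]]' >/dev/null
python3 - <<'E'
from h import *
tcp(); f=grab('side'); unit('side',(345,250)); cv2.imwrite('pics/s4.png',f['color'][200:320,270:430].repeat(4,0).repeat(4,1))
f=grab('top'); w=world(f)
# front edge of unit top / rail front, by rail y, using top depth
q=(w[...,:2]*1000-O)@RR.T; z=w[...,2]
u=(z>.034)&(z<.046)&(abs(q[...,0]+47)<60)&(abs(q[...,1]+114)<75)
print('top vis',u.sum()); 
if u.sum()>500: print(cv2.minAreaRect(q[u].astype(np.float32)))
E
```

```text
t 12.35 rail xy [-219.9  106.6] z 119.0 yaw err -89.88 tilt 0.15 F rail [ 1.5 -0.9] -0.3 op 0.04977431767073515
side 1905 rail [ -48.5 -115.7] [ 97.  124.3] ang 9.49 0.0395
top vis 3467
((-48.308021545410156, -120.7787094116211), (134.06353759765625, 95.35759735107422), 89.73097229003906)
```

View pics/s4.png

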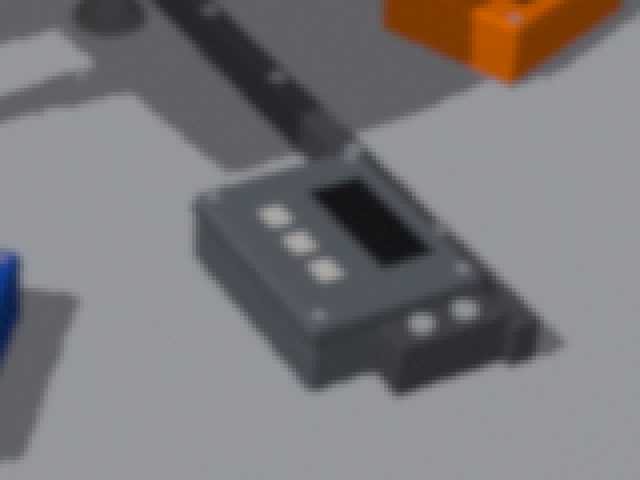

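The crop shows the unit in the corner against both the rail and the stop. The measured x is about 0.5 mm off the earlier rail-seated value, so I do one gentle finishing press towards the rail with shut fingers at mid-length.

```bash
python3 -m jog '[[-3.7,1.4,0,0,0,0],[-3.7,1.4,0,0,0,0],[-3.7,1.4,0,0,0,0],[-3.7,1.4,0,0,0,0],[-3.7,1.4,0,0,0,0]]' 0 >/dev/null
python3 -m jog '[[-3.5,1.4,0,0,0,0],[0,0,0,0,0,0],[0,0,0,0,0,0],[0,0,0,0,0,0],[0,0,0,0,0,0]]' >/dev/null
python3 -c 'from h import *;tcp()'
```

```text
t 13.45 rail xy [-131.3 -115.2] z 119.3 yaw err -89.99 tilt 0.0 F rail [0.5 1. ] 0.2 op -4.5821561877705035e-05
```

```bash
python3 -m jog '[[0,-0.5,3.5,0,0,0],[0,0,3.5,0,0,0],[0,0,2.3,0,0,0],[0,0,0.8,0,0,0],[0,0,0,0,0,0]]' >/dev/null
python3 -m jog '[[0,0.7,0,0,0,0],[0,0.5,0,0,0,0],[0,0.3,0,0,0,0],[0,0.2,0,0,0,0],[0,0,0,0,0,0]]' >/dev/null
python3 -c 'from h import *;tcp()'
python3 -m jog '[[0,0.2,0,0,0,0],[0,0.2,0,0,0,0],[0,0.2,0,0,0,0],[0,0.1,0,0,0,0],[0,0,0,0,0,0]]' >/dev/null
python3 -c 'from h import *;tcp()'
```

```text
t 14.45 rail xy [-118.8 -115.8] z 18.5 yaw err -90.03 tilt 0.02 F rail [ 0.6 -0.1] 0.5 op 0.0003458441047250662
t 14.95 rail xy [-112.2 -115.8] z 18.3 yaw err -90.03999999999999 tilt 0.0 F rail [0.7 0.3] 0.5 op -4.926514067010632e-05
```

```bash
python3 -m jog '[[0,0.1,0,0,0,0],[0,0.1,0,0,0,0],[0,0.1,0,0,0,0],[0,0,0,0,0,0],[0,0,0,0,0,0]]' >/dev/null
python3 -c 'from h import *;tcp()'
python3 -m jog '[[0,0.1,0,0,0,0],[0,0.1,0,0,0,0],[0,0,0,0,0,0],[0,0,0,0,0,0],[0,0,0,0,0,0]]' >/dev/null
python3 -c 'from h import *;tcp()'
```

```text
t 15.45 rail xy [-109.3 -115.8] z 18.3 yaw err -90.03999999999999 tilt 0.0 F rail [0.4 0.4] 0.1 op -0.00013933950592237682
t 15.95 rail xy [-108.2 -115.8] z 18.2 yaw err -90.05 tilt 0.1 F rail [-8.1 -0.7] 5.3 op 9.025292229029407e-05
```

```bash
python3 -m jog '[[0,0.1,0,0,0,0],[0,0.1,0,0,0,0],[0,0,0,0,0,0],[0,0,0,0,0,0],[0,0,0,0,0,0]]' >/dev/null
python3 -c 'from h import *;tcp()'
```

```text
t 16.45 rail xy [-108.  -115.7] z 18.0 yaw err -90.07 tilt 0.27 F rail [-21.3   1.1] 15.6 op -0.0003676540837551645
```

It is firm against the rail at 21 N with no further motion. I retreat and verify.

```bash
python3 -m jog '[[0,-0.5,0,0,0,0],[0,-1.5,0,0,0,0],[0,-0.5,-2,0,0,0],[0,0,-4.5,0,0,0],[0,0,-4.5,0,0,0]]' >/dev/null
python3 -m jog '[[4,-1,-1,0,0,0],[4,-1,-1,0,0,0],[4,-1,-1,0,0,0],[4,-1,-1,0,0,0],[4,-1,0,0,0,0]]' >/dev/null
python3 -m jog '[[4,-1,0,0,0,0],[4,-1,0,0,0,0],[4,-1,0,0,0,0],[0,0,0,0,0,0],[0,0,0,0,0,0]]' >/dev/null
python3 - <<'E'
from h import *
tcp(); f=grab('side'); unit('side',(345,250)); f=grab('top'); cv2.imwrite('pics/t5.png',f['color'])
for n,s,a,b in [('spool',(200,215),.035,.055),('meter',(470,320),.03,.05),('housing',(143,315),.02,.04)]: print(n,*boxat(f,a,b,s))
w=world(f); q=(w[...,:2]*1000-O)@RR.T; z=w[...,2]
u=(z>.036)&(z<.046)&(abs(q[...,0]+47)<60)&(abs(q[...,1]+114)<75)
print(cv2.minAreaRect(q[u].astype(np.float32)))
E
```

```text
t 17.95 rail xy [-210.1  205. ] z 168.4 yaw err -89.91999999999999 tilt 0.02 F rail [ 0.3 -0.7] -0.3 op -0.00011822692710542661
side 1892 rail [ -47.9 -115.7] [ 97.4 123.7] ang 9.62 0.0395
spool 7 470 [606.3 217.1] [42.8 42.3] 65.97 0.0449
meter 15 3497 [ 445.  -302.1] [ 74.8 149.1] 73.33 0.0347
housing 0 294292 [1365.1  -65.1] [1615.2 2081.2] 31.16 -0.0
((-47.49209213256836, -119.41986083984375), (131.2142791748047, 95.4240493774414), 89.94207763671875)
```

View pics/t5.png

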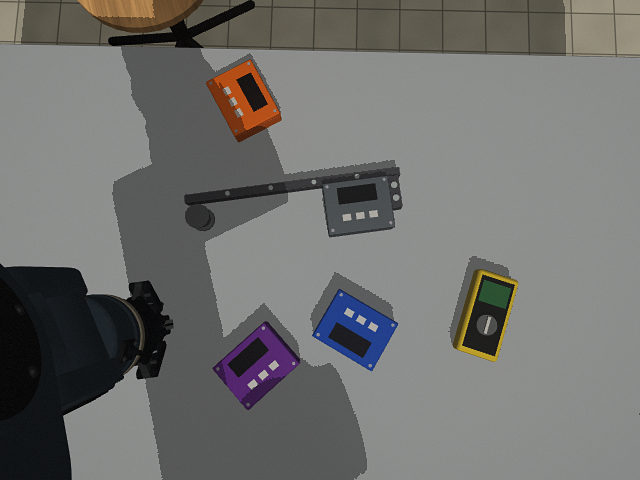

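The top view shows the unit at (360,205), flush along the rail and touching the stop at (397,190). The left end measures y = -53.8 mm, so the right end is at -173.8 mm against a stop face at about -174 mm. The spool and meter have not moved. The housing is hidden under the arm, which passed well above it.

```bash
python3 -c 'from station import manip;print(manip.hand_in())'
```

```text
the job is handed in; nothing more can be done
None
```

I pushed the test unit into the corner, flush against the rail and touching the stop, and handed the job in at about 18 s; the spool and meter measured unmoved, while the housing was hidden under the arm at the last look and so not re-measured.

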